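# Tighten a clamp screw to torque with a breakaway wrench

## Task

Tighten the screw of the blue strap clamp to torque: set the breakaway wrench's square socket fully down on the brass square screw head without forcing it, then push the handle clockwise (seen from above) until its joint clearly breaks, and stop there, well before the end of its give. Let go, leaving the wrench upright and fully down on the screw with its handle sprung straight, and leave the other things on the bench alone.

Things in the scene. Friction and masses are not known exactly. Their poses are not given: they have to be found in the camera images.
- wrench: Loose steel wrench head, about 0.6 kg with its handle. Origin: centre of the socket's open underside, z up, x and y parallel to its sides. Socket block 46x46 mm, 34 high, square hole 34.4 wide, 28 deep, open below. On it a dark square boss 26x26 mm, z 34 to 72: grip it from above, on any pair of sides, pad centres at z 58 to 62. The handle leaves along -x; bent by 0.05 to 0.15 rad it has broken soundly.
- wrench_grip (a point): Middle of the black round handle grip (26 mm thick, 120 long); straight: 135 mm from the wrench's origin along -x, 14 above its underside, x axis parallel to the wrench's. The handle bends clockwise at a pin 36 mm from the socket's centre, to a stop at 0.22 rad. A spring holds it straight up to 0.7 N m (7 N at this point), then it breaks: the force stays level as it bends; let go, it straightens.
- screw_head: Brass square head of the clamp screw, 32x32 mm, 24 high, its top 6 mm tapered to 25. Origin: centre of its underside, on the screw axis, 46 mm above the bench; x and y parallel to its sides. The collar under it (52 mm across) carries the seated socket: wrench and head origins then coincide. Any quarter turn fits, with 0.08 rad of play either way.
- strap_clamp: Fixed clamp: blue base plate 130x110 mm, 14 thick, origin at the centre of its underside; a dark strap 118x46 mm along its x, top 40 mm above the bench. The upright screw goes through its centre. Clockwise from above, the screw runs easily (0.25 N m) for 0.15 to 0.55 rad more, how far cannot be seen, and is then tight and stops.
- bench_vice: Dark bench vice, bolted down between the wrench and the clamp, its long axis along x; jaws up to 165 mm above the bench: carry the wrench over it. Left of it, wall shelves hang 0.37 m above the rear of the bench, from 0.62 m ahead of the robot: keep the wrist clear of them. Origin at its underside.
- combination_pliers: Pliers with red handles lying on the bench, 180x66x14 mm, loose; leave alone. Origin under its middle.
- screwdriver_blue: Screwdriver with blue handle lying on the bench, 220x28x26 mm, loose; leave alone. Origin under its middle.
- grease_tin: Round tin, 69 mm across, 60 high, loose, behind the clamp; leave alone. Origin at its underside's centre.
- bearing: Ball bearing lying flat, 35 mm across, 11 high, loose; leave alone. Origin at its underside's centre.

How it is judged (in metres and radians):
On the way, in this order (a step that is already met when the one before it is completed fails the run):
1. the wrench's socket is fully down on the square screw head, handle straight (horizontal distance between wrench and screw_head below 0.004 m and z of wrench in the frame of screw_head below 0.004 m and angle between wrench's own z axis and vertical below 0.06 rad and angle between the x axis of wrench_grip and the x axis of wrench, either way round below 0.03 rad), for 0.2 s.
2. with the socket down on the screw, the handle has been pushed until its joint breaks (bend over 0.04 rad) (horizontal distance between wrench and screw_head below 0.004 m and z of wrench in the frame of screw_head below 0.004 m and angle between wrench's own z axis and vertical below 0.06 rad and angle between the x axis of wrench_grip and the x axis of wrench, either way round above 0.04 rad), for 0.05 s.
At the end, for the whole second after the job is handed in: After the break, the wrench is let go and at rest, its socket still fully down on the screw head (within 4 mm in height and sideways, leaning less than 0.06 rad), and its handle has sprung straight (below 0.03 rad) (all of step 1 and linear speed of wrench below 0.02 m/s and angular speed of wrench below 0.1 rad/s); the robot touches nothing.
It fails at once if the handle is pushed past its break towards the stop (bend over 0.16 rad): the screw is overtightened (angle between the x axis of wrench_grip and the x axis of wrench, either way round above 0.16 rad).
It fails at once if the wrench is forced against the clamp or its screw with more than 100 N (contact force between wrench and strap_clamp above 100 N).
It fails at once if the pliers, screwdriver, grease tin or bearing is shifted by more than 2 cm (distance of any of combination_pliers, screwdriver_blue, grease_tin, bearing from where it was at the start of the episode above 0.02 m).
It also fails if it takes over 62 s, if anything falls off the work surface, if the arm or the gripper's body presses on something with over 40 N, if the wrist force passes 120 N, or if a joint passes its speed limit or range.

## Robot

A 6-joint arm with a two-finger parallel gripper is mounted at the origin on a cart in front of the work surface, level with it; the furniture and walls round the work are solid. World frame = base frame: x ahead of the robot, y to its left, z up, the work surface at z = 0. Lengths are in m, angles in degrees, forces in N, time in s.
With the tool pointing down it reaches from about 0.375 to 0.9 m from the base axis. Payload 3.1 kg.
Tool frame: the origin (TCP) lies at the very end of the fingers, on their centre line; the grasp point (between the pads) lies 19 mm behind it; z points along the fingers, y is the line along which they close (so a half turn about z gives the same grasp; the last joint's range is limited). The gripper opens to 87 mm and grips with 3 to 60 N. Pads are 19 mm wide; open, the fingers measure 117 mm over their backs; the gripper's body (75 mm by 190 mm) begins 51 mm behind the grasp point.
Start: joints at [65.403, 30.224, 82.088, -0, 67.689, -10.227], TCP at [0.155, 0.605, 0.223] pointing down, gripper open.
Joint ranges: [-176.69, 176.69], [-43.24, 126.21], [12.49, 139.97], [-82, 262], [0, 151.66], [-163.58, 163.58]. Speed limits (degrees/s): [159.86, 159.86, 180, 180, 180, 180].

## Interface

Orientations are given as a 3x3 rotation matrix whose columns are the frame's x, y, z axes.
In Python, from rig import * gives the robot as it stands.
- The arm moves only by the tool jog_arm, never from a script. Its arguments are lists of equal length, an entry for each row: "delta_pos": the shift along the world's x, y, z in cm, a list of three; "turn": the turn about the world's z in degrees; "grip": the closure, from 0 (fully open) to 1 (shut). In form: {"delta_pos": [[x, y, z], ...], "turn": [turn, ...], "grip": [grip, ...]}. A call has 1 to 12 rows; each row is the pose to reach, as a shift and turn from the pose commanded when the call began; what a row does not reach only later rows make up. A row lasts 1/8 s, in which the tool goes at most 62.5 mm and 10.7 degrees, less where a joint would pass 70% of its speed; a pose out of reach is approached as far as the arm can. A call with a gripper value outside its range is refused whole. The fingers move at their own pace and stop on an object; the grip force is fixed at half the most. Time passes only in rows, so rows that repeat a pose let the fingers close. It gives the time, the measured TCP pose, the force, the opening and the grip force at its end, in the units of the state.
- read_state(): the state, without advancing time (a new reading comes with each control period).
- capture(name): name is "side" or "top" or "wrist"; returns a dict with "color" (400x640x3 uint8, blue, green, red), "fovy" (degrees; the focal length in pixels is half the picture's height over the tangent of half this angle, whatever the lens; pixels are square), "cx", "cy" (the principal point, pixels), "camera_from_world" (4x4, takes a point from world to camera coordinates). Camera axes: x right, y up, looking along -z (the intrinsics and any distortion apply to the point x, -y, -z); pixel columns grow to the right and rows downward; lengths in m; the calibration is good to about 2 mm. A picture is of the moment at which its call begins. There is no depth.
- hand_in(): hands the job in; it is judged then, once.
The state is a dict: "time_s": time; "joint_positions": joint angles; "qvel": joint speeds; "tau": joint torques, N m; "position": TCP position; "tcp_rot": TCP orientation; "force": force on the tool from outside, world axes, zero at the start; "moment": the same for the moment, N m; "opening": opening from 0.0 (shut) to 1.0 (fully open); "grasp_force": force on a finger pad.
Only numpy, scipy, OpenCV 4.12 (cv2) and the standard library are available. Lean on these libraries where they do the work, as an engineer would, in place of code of your own. Each camera call takes 0.05 s, during which the arm holds its last target. There are 200 camera calls.

## Working session

There is one attempt and no reset: what is moved stays moved. The work goes in short steps, Python scripts to look and compute and a tool call to move; the robot and the scene stay as the last step left them, time stands still between calls to the robot, and variables do not carry over. Pictures are saved under pics/ and viewed, at most 11 in all, crops included, and the job is handed in when it is done.

Besides the shell and the picture viewer there is one more tool, called after "Request:" as a command line: name --pt "numbers of a row" for each row, then --argument value for the rest. jog_arm: Moves the arm, as the interface text tells. Its arguments: {"type":"object","properties":{"delta_pos":{"type":"array"},"turn":{"type":"array"},"grip":{"type":"array"}},"required":["delta_pos","turn","grip"]}

```bash
mkdir -p pics
cat > h.py <<'E'
from rig import *
import cv2, numpy as np
def snap(n,f):
    c=capture(n); cv2.imwrite(f'pics/{f}.png',c['color']); np.savez(f'pics/{f}.npz',M=c['camera_from_world'],k=[c['fovy'],c['cx'],c['cy']],h=c['color'].shape[0]); return c
def load(f):
    d=np.load(f'pics/{f}.npz'); fo,cx,cy=d['k']; return d['M'],d['h']/2/np.tan(np.radians(fo)/2),cx,cy
def ray(f,u,v,z):
    M,F,cx,cy=load(f); R=M[:3,:3]; o=-R.T@M[:3,3]
    d=R.T@np.array([(u-cx)/F,-(v-cy)/F,-1]); return o+d*(z-o[2])/d[2]
def proj(f,p):
    M,F,cx,cy=load(f); q=M[:3,:3]@np.array(p)+M[:3,3]; return cx+F*q[0]/-q[2], cy-F*q[1]/-q[2]
def crop(f,x0,y0,x1,y1,s,out):
    im=cv2.imread(f'pics/{f}.png')[y0:y1,x0:x1]; cv2.imwrite(f'pics/{out}.png',cv2.resize(im,None,fx=s,fy=s,interpolation=cv2.INTER_CUBIC))
E
python3 - <<'E'
from h import *
ims=[snap(n,n+'0') for n in ('top','side','wrist')]
for c in ims: print({k:v for k,v in c.items() if k!='color' and k!='camera_from_world'}, c.keys())
for n in('top0','side0','wrist0'):
    M=load(n)[0]; print((-M[:3,:3].T@M[:3,3]).round(3),M[:3,:3].round(2).tolist())
s=read_state(); print(s)
E
```

```text
{'fovy': 49.462983329882334, 'cx': 319.50756973814936, 'cy': 201.6221596754607} dict_keys(['color', 'fovy', 'cx', 'cy', 'camera_from_world'])
{'fovy': 54.89522884790109, 'cx': 320.435004044252, 'cy': 194.85134000146192} dict_keys(['color', 'fovy', 'cx', 'cy', 'camera_from_world'])
{'fovy': 64.1283493844083, 'cx': 319.4099993418721, 'cy': 199.0683373308565} dict_keys(['color', 'fovy', 'cx', 'cy', 'camera_from_world'])
[0.384 0.076 1.433] [[-0.01, -1.0, -0.01], [0.99, -0.02, 0.14], [-0.14, -0.01, 0.99]]
[ 0.411 -0.703  0.736] [[0.97, -0.23, 0.0], [0.15, 0.63, 0.76], [-0.18, -0.74, 0.65]]
[0.086 0.622 0.383] [[0.25, 0.97, -0.0], [-0.94, 0.24, -0.26], [-0.25, 0.07, 0.97]]
{'time_s': 0.15, 'joint_positions': array([ 6.54015247e+01,  3.02677925e+01,  8.21377870e+01,  4.83285231e-04,
        6.76876653e+01, -1.02281527e+01]), 'qvel': array([-0.08040037, -0.16833386, -0.22375397, -0.08100214, -0.00228112,
        0.12679976]), 'tau': array([ 3.77228944e-04, -4.40430772e+01, -1.76842189e+01,  6.33855094e-02,
        5.52189338e-02, -1.15410839e-04]), 'position': array([0.15486917, 0.60495555, 0.22179467]), 'tcp_rot': array([[-9.68710947e-01,  2.48190719e-01, -6.84523624e-04],
       [ 2.48191486e-01,  9.68709867e-01, -1.47648783e-03],
       [ 2.96654213e-04, -1.60018286e-03, -9.99998676e-01]]), 'force': array([ 0.4054233 ,  0.27207699, -0.10406149]), 'moment': array([-0.02737893, -0.02412245,  0.02746555]), 'grasp_force': 0.0, 'opening': 1.0005313850160442}
```

View pics/top0.png

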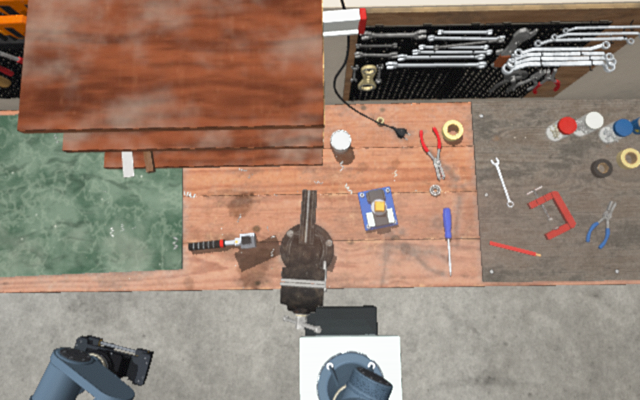

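View pics/side0.png

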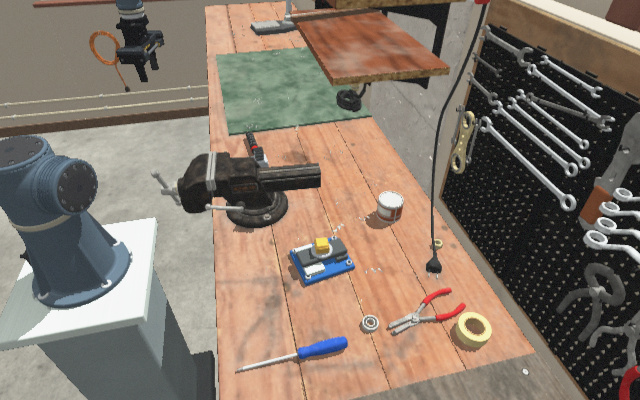

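The top view shows the wrench at about (247,241), its handle running left to (190,246). The clamp is at (378,210) with its brass head at (380,206), and the vice lies between them at (305,250). I'll enlarge the wrench and clamp.

Run:
```python
from h import *
crop('top0',180,220,280,270,8,'a'); crop('top0',350,180,410,240,8,'b')
a=cv2.imread('pics/a.png'); b=cv2.imread('pics/b.png')
a=cv2.resize(a,(800,400)); b=b[:,:480]
o=np.zeros((600,800,3),np.uint8); 
a2=cv2.resize(cv2.imread('pics/top0.png')[225:265,184:264],(560,280),interpolation=cv2.INTER_CUBIC)
b2=cv2.resize(cv2.imread('pics/top0.png')[182:238,352:408],(320,320),interpolation=cv2.INTER_CUBIC)
b3=cv2.resize(cv2.imread('pics/side0.png')[225:289,280:364],(420,320),interpolation=cv2.INTER_CUBIC)
o[:280,:560]=a2;o[280:,:320]=b2;o[280:,340:760]=b3
cv2.imwrite('pics/c.png',o)
for p in ((247,241,.072),(247,241,.034),(190,246,.014),(380,206,.07),(305,250,.1),(322,165,.37)): print(p,ray('top0',*p).round(3))
print(ray('side0',321,243,.07).round(3))
```

```text
(247, 241, 0.072) [0.456 0.317 0.072]
(247, 241, 0.034) [0.458 0.324 0.034]
(190, 246, 0.014) [0.446 0.514 0.014]
(380, 206, 0.07) [ 0.56  -0.103  0.07 ]
(305, 250, 0.1) [0.425 0.135 0.1  ]
(322, 165, 0.37) [0.627 0.078 0.37 ]
[ 0.558 -0.106  0.07 ]
```

View pics/c.png

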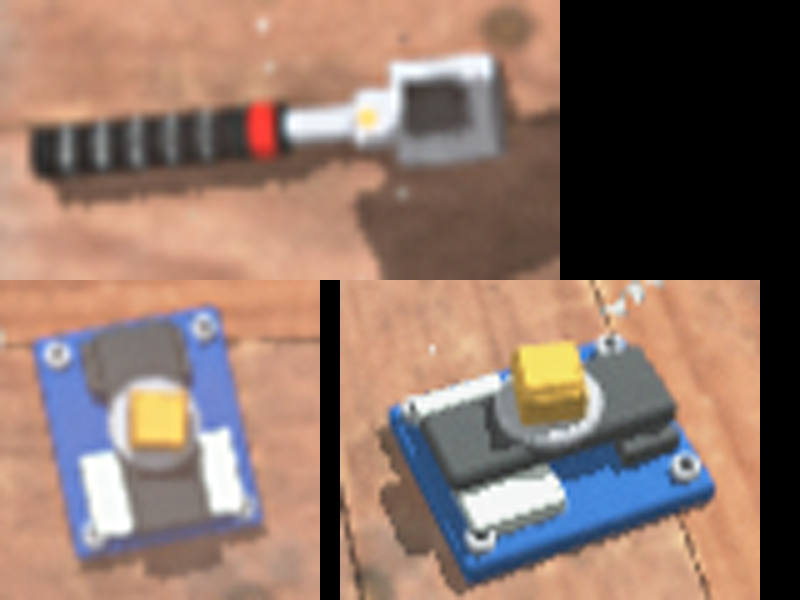

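The crops show the wrench upright, with its boss at about (246.4,240) and its handle running nearly along +y. The clamp head is roughly aligned with the image axes. I'll grip the boss along the handle axis and later set the handle towards -y, which is open space. Next I move above the wrench.

Request:
jog_arm --pt "5 -4.7 0" --pt "10 -9.5 0" --pt "15 -14.2 0" --pt "20 -19 0" --pt "25 -23.7 0" --pt "30 -28.5 -2" --pt "30 -28.5 -2" --pt "30 -28.5 -2" --pt "30 -28.5 -2" --pt "30 -28.5 -2" --turn '[9,18,18,18,18,18,18,18,18,18]' --grip '[0,0,0,0,0,0,0,0,0,0]'

```text
time_s: 1.4
position: [0.454, 0.3214, 0.2027]
tcp_rot: [[-0.998, -0.065, -0.0], [-0.065, 0.998, 0.0], [0.0, 0.0, -1.0]]
force: [0.0, 0.4, -0.4]
opening: 0.998
grasp_force: 0.0
```

Run:
```python
from h import *
snap('wrist','w1'); s=read_state(); print(s['time_s'],s['position'],s['tcp_rot'].round(3).tolist())
```

```text
1.45 [0.45404894 0.32145867 0.20280817] [[-0.998, -0.065, 0.0], [-0.065, 0.998, 0.0], [-0.0, 0.0, -1.0]]
```

View pics/w1.png

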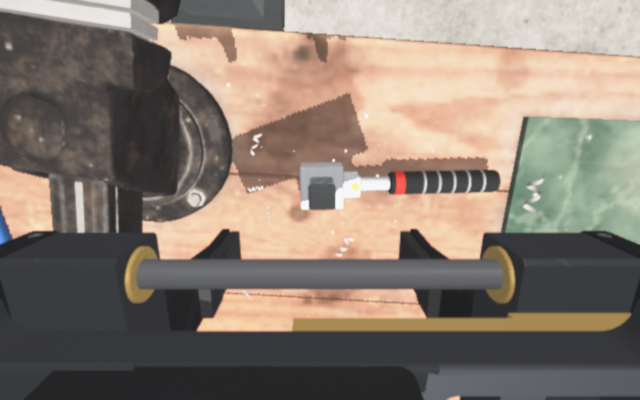

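The wrist view shows the block at about (322,186) and the boss at (322,193), with the handle running right to (499,181). I'll enlarge this.

Run:
```python
from h import *
crop('w1',290,150,350,220,8,'d')
for p in ((394,182.5),(495,181)): print(ray('w1',*p,.014).round(4))
```

```text
[0.4525 0.4039 0.014 ]
[0.4436 0.5165 0.014 ]
```

View pics/d.png

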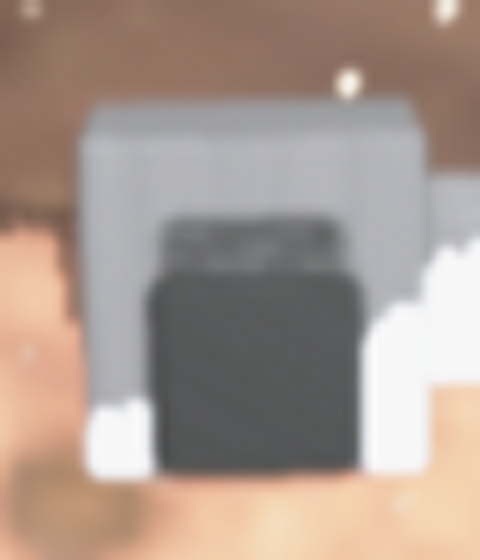

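Boss top face centre is at (322.1,196.1) and block top centre at (321.9,188).

Run:
```python
from h import *
a=ray('w1',322.1,196.1,.072);b=ray('w1',321.9,188,.034);print(a.round(4),b.round(4))
g=(ray('w1',394,182.5,.014)+ray('w1',495,181,.014))/2; c=(a+b)/2
print(c, 'grip',g, np.hypot(*(g-c)[:2]), np.degrees(np.arctan2(g[1]-c[1],g[0]-c[0])), [np.hypot(*(ray('w1',290+x/8,150+y/8,.072)-a)[:2]) for x,y in((152,268),(362,268),(362,470),(152,470))])
top=ray('top0',246.4,240,.072); print(top)
```

```text
[0.4584 0.3231 0.072 ] [0.4593 0.3232 0.034 ]
[0.45882476 0.32314508 0.053     ] grip [0.44802371 0.4601981  0.014     ] 0.13747797517930402 94.50612557091047 [np.float64(0.017292055126258025), np.float64(0.017285626207415705), np.float64(0.01773217061463761), np.float64(0.01765591214509109)]
[0.45927888 0.31921231 0.072     ]
```

Request:
jog_arm --pt "0.4 0.2 -4" --pt "0.4 0.2 -8" --pt "0.4 0.2 -12" --pt "0.4 0.2 -15" --pt "0.4 0.2 -16.1" --pt "0.4 0.2 -16.1" --pt "0.4 0.2 -16.1" --pt "0.4 0.2 -16.1" --pt "0.4 0.2 -16.1" --pt "0.4 0.2 -16.1" --pt "0.4 0.2 -16.1" --pt "0.4 0.2 -16.1" --turn '[1,1,1,1,1,1,1,1,1,1,1,1]' --grip '[0,0,0,0,0,0,0.3,0.5,0.8,1,1,1]'

```text
time_s: 2.95
position: [0.4591, 0.3224, 0.0415]
tcp_rot: [[-0.997, -0.081, -0.0], [-0.081, 0.997, -0.0], [0.0, -0.0, -1.0]]
force: [-0.6, -0.1, -0.5]
opening: 0.403
grasp_force: 0.0
```

Request:
jog_arm --pt "0 0 0" --pt "0 0 0" --pt "0 0 0" --pt "0 0 0" --pt "0 0 0" --pt "0 0 1" --pt "0 0 2" --pt "0 0 3" --pt "0 0 3" --turn '[0,0,0,0,0,0,0,0,0]' --grip '[1,1,1,1,1,1,1,1,1]'

```text
time_s: 4.08
position: [0.4597, 0.3226, 0.0727]
tcp_rot: [[-0.997, -0.081, 0.002], [-0.081, 0.997, 0.001], [-0.002, 0.001, -1.0]]
force: [0.3, 0.4, -6.6]
opening: 0.292
grasp_force: 30.0
```

The grip is sound: opening about 25.4 mm and weight 6.6 N. Next I lift and carry it over the vice.

Request:
jog_arm --pt "0 0 3" --pt "0 0 7" --pt "0 0 11" --pt "0 0 15" --pt "0 0 18" --pt "0 -2 19" --pt "0 -5 19" --pt "0 -9 19" --pt "0 -13 19" --pt "0 -17 19" --pt "0 -21 19" --pt "0 -25 19" --turn '[0,0,0,0,0,0,0,0,0,0,0,0]' --grip '[1,1,1,1,1,1,1,1,1,1,1,1]'

```text
time_s: 5.58
position: [0.4571, 0.0703, 0.2603]
tcp_rot: [[-0.997, -0.08, -0.003], [-0.08, 0.997, -0.001], [0.003, -0.0, -1.0]]
force: [1.0, -1.0, -6.7]
opening: 0.294
grasp_force: 30.0
```

Request:
jog_arm --pt "0 -4 0" --pt "0 -8 0" --pt "0 -12 0" --pt "0 -15 0" --pt "0 -17 0" --pt "0 -18 0" --pt "0 -18 0" --pt "0 -18 0" --pt "0 -18 0" --pt "0 -18 0" --pt "0 -18 0" --pt "0 -18 0" --turn '[0,0,-4,-10,-18,-27,-36,-46,-56,-66,-76,-86]' --grip '[1,1,1,1,1,1,1,1,1,1,1,1]'

```text
time_s: 7.08
position: [0.4568, -0.1076, 0.2602]
tcp_rot: [[-0.144, 0.99, -0.004], [0.99, 0.144, 0.001], [0.002, -0.004, -1.0]]
force: [0.1, 0.2, -6.6]
opening: 0.298
grasp_force: 30.0
```

Request:
jog_arm --pt "0 0 0" --pt "0 0 0" --pt "0 0 0" --pt "0 0 -1" --pt "0 0 -2" --pt "0 0 -3" --pt "0 0 -4" --pt "0 0 -6" --pt "0 0 -7" --pt "0 0 -7" --pt "0 0 -7" --pt "0 0 -7" --turn '[-10,-20,-30,-40,-50,-60,-70,-78,-85,-90,-90,-90]' --grip '[1,1,1,1,1,1,1,1,1,1,1,1]'

```text
time_s: 8.57
position: [0.4583, -0.1077, 0.1912]
tcp_rot: [[0.989, 0.151, -0.001], [0.151, -0.989, 0.0], [-0.001, -0.0, -1.0]]
force: [-0.3, -0.6, -6.5]
opening: 0.297
grasp_force: 30.0
```

Run:
```python
from h import *
snap('wrist','w2'); snap('side','s2'); s=read_state(); print(s['time_s'],s['position'],s['tcp_rot'].round(4).tolist())
print(proj('w2',(.56,-.104,.07)))
```

```text
8.675 [ 0.45872549 -0.10770057  0.19150322] [[0.9886, 0.1506, -0.0003], [0.1506, -0.9886, 0.0], [-0.0003, -0.0001, -1.0]]
(np.float64(332.22039188225807), np.float64(74.75167377651817))
```

View pics/w2.png

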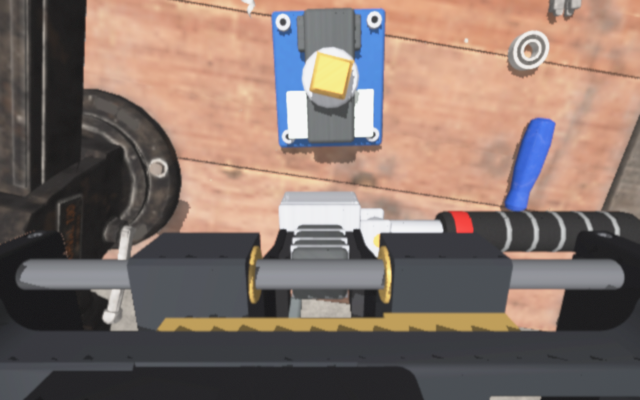

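The head is at about (331,75), turned clockwise relative to the image, and the wrench is held square. I'll enlarge the head and the block together.

Run:
```python
from h import *
im=cv2.imread('pics/w2.png'); o=np.zeros((600,800,3),np.uint8)
o[:,:600]=cv2.resize(im[45:105,300:360],(600,600),interpolation=cv2.INTER_CUBIC)
s=cv2.imread('pics/s2.png')[190:290,240:340]; o[:200,600:]=cv2.resize(s,(200,200))
o[200:500,600:]=cv2.resize(im[185:260,270:320],(200,300),interpolation=cv2.INTER_CUBIC)
cv2.imwrite('pics/e.png',o)
```

```text
(no output)
```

View pics/e.png

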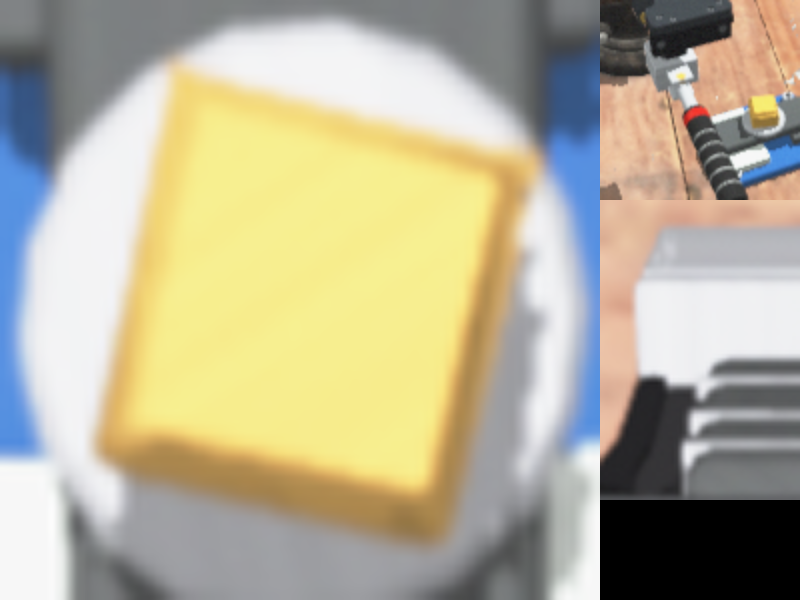

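Run:
```python
from h import *
P=[(183,90),(500,175),(435,490),(130,432)]
Q=[(172,65),(540,160)]; 
X=np.array([ray('w2',300+x/10-.5,45+y/10-.5,.070)[:2] for x,y in P]); print(X.round(4).tolist(),'c',X.mean(0).round(4))
for i in range(4): d=X[(i+1)%4]-X[i]; print(np.linalg.norm(d).round(4),np.degrees(np.arctan2(d[1],d[0])).round(1)%90)
Y=np.array([ray('w2',300+x/10-.5,45+y/10-.5,.064)[:2] for x,y in [(172,65),(540,160),(97,455)]]); print('sh',((Y[1]+Y[2])/2).round(4),np.linalg.norm(Y[1]-Y[0]),np.linalg.norm(Y[2]-Y[0]),[np.degrees(np.arctan2(*(Y[i]-Y[0])[::-1]))%90 for i in(1,2)])
s=read_state();R=s['tcp_rot'];p=s['position']
E0=[ray('w2',u,v,p[2]-.0415+.034) for u,v in((279.25,205),(358,204.5))]
for e in E0: print('block tool frame',(R.T@(e-p)).round(4))
print('tool yaw y',np.degrees(np.arctan2(R[1,1],R[0,1])))
# side view check
print(proj('side0',(*X.mean(0),.07)), proj('top0',(*X.mean(0),.07)))
```

```text
[[0.5743, -0.0898], [0.5718, -0.1165], [0.5468, -0.1153], [0.5475, -0.0893]] c [ 0.5601 -0.1027]
0.0268 84.7
0.0251 87.4
0.0261 88.4
0.0268 89.0
sh [ 0.56   -0.1033] 0.03167250145641779 0.031438105839484476 [np.float64(85.2200103229367), np.float64(86.67115875737105)]
block tool frame [ 0.0215 -0.0211  0.0075]
block tool frame [0.0218 0.0222 0.0075]
tool yaw y -81.33759623098732
(np.float64(321.54238151818413), np.float64(241.90280524547344)) (np.float64(380.0571670307779), np.float64(206.07600968737813))
```

Head at (0.560,-0.103), checked against the side and top views. Yaw is about -3.3° (mod 90), so I turn -12° and go above it.

Request:
jog_arm --pt "2 0.1 0" --pt "5 0.3 0" --pt "8 0.5 0" --pt "10.1 0.5 0" --pt "10.1 0.5 -2" --pt "10.1 0.5 -4" --pt "10.1 0.5 -6" --pt "10.1 0.5 -6.7" --pt "10.1 0.5 -6.7" --pt "10.1 0.5 -6.7" --pt "10.1 0.5 -6.7" --turn '[-4,-8,-12,-12,-12,-12,-12,-12,-12,-12,-12]' --grip '[1,1,1,1,1,1,1,1,1,1,1]'

```text
time_s: 10.05
position: [0.5607, -0.1028, 0.1254]
tcp_rot: [[0.998, -0.059, 0.002], [-0.059, -0.998, -0.001], [0.002, 0.001, -1.0]]
force: [-0.2, -0.4, -6.4]
opening: 0.297
grasp_force: 30.0
```

Run:
```python
from h import *
snap('side','s3'); snap('wrist','w3'); s=read_state(); print(s['time_s'],s['position'],s['tcp_rot'].round(4).tolist(),s['force'],s['moment'])
im=cv2.imread('pics/s3.png'); w=cv2.imread('pics/w3.png'); o=np.zeros((600,800,3),np.uint8)
o[:,:500]=cv2.resize(im[190:310,270:370],(500,600),interpolation=cv2.INTER_CUBIC)
o[:300,500:]=cv2.resize(w[130:230,250:350],(300,300),interpolation=cv2.INTER_CUBIC)
cv2.imwrite('pics/f.png',o)
```

```text
10.15 [ 0.56041595 -0.10270882  0.12520835] [[0.9983, -0.0587, 0.0012], [-0.0587, -0.9983, -0.0005], [0.0012, 0.0004, -1.0]] [-0.24886535 -0.43114228 -6.22465735] [-0.05679044  0.11853431 -0.01478379]
```

View pics/f.png

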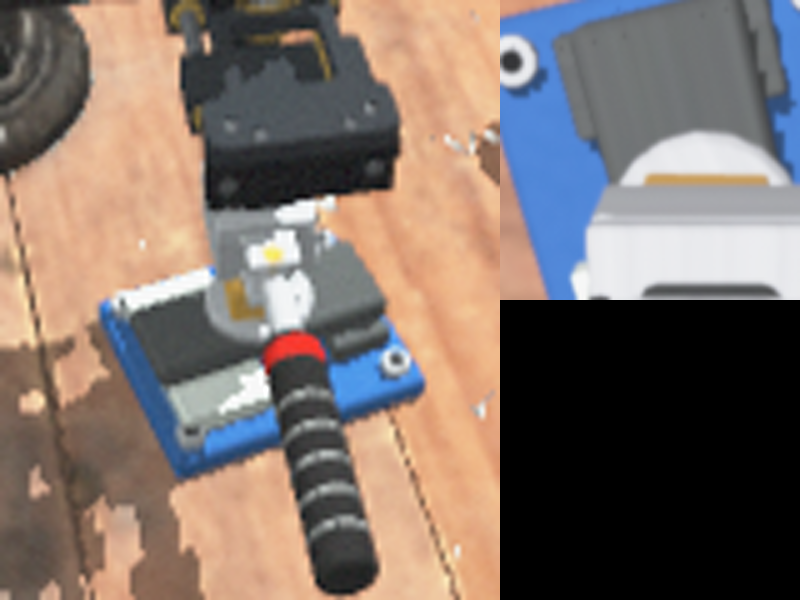

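The socket sits squarely over the head, and the brass strip is parallel to the block edge. Now I lower it gently.

Request:
jog_arm --pt "0 0 -0.5" --pt "0 0 -1" --pt "0 0 -1.4" --pt "0 0 -1.7" --pt "0 0 -2" --pt "0 0 -2" --turn '[0,0,0,0,0,0]' --grip '[1,1,1,1,1,1]'

```text
time_s: 10.9
position: [0.5604, -0.1027, 0.1044]
tcp_rot: [[0.998, -0.059, 0.001], [-0.059, -0.998, -0.0], [0.001, 0.0, -1.0]]
force: [1.2, 0.6, -5.6]
opening: 0.295
grasp_force: 30.0
```

Request:
jog_arm --pt "0 0 -0.4" --pt "0 0 -0.8" --pt "0 0 -1.1" --pt "0 0 -1.3" --pt "0 0 -1.4" --turn '[0,0,0,0,0]' --grip '[1,1,1,1,1]'

```text
time_s: 11.52
position: [0.5604, -0.1027, 0.0905]
tcp_rot: [[0.998, -0.059, 0.001], [-0.059, -0.998, -0.0], [0.001, 0.0, -1.0]]
force: [1.2, 0.1, -6.8]
opening: 0.299
grasp_force: 30.0
```

Request:
jog_arm --pt "0 0 -0.1" --pt "0 0 -0.2" --pt "0 0 -0.25" --pt "0 0 -0.25" --turn '[0,0,0,0]' --grip '[1,1,1,1]'

```text
time_s: 12.02
position: [0.5603, -0.1027, 0.0881]
tcp_rot: [[0.998, -0.059, 0.001], [-0.059, -0.998, -0.0], [0.001, 0.0, -1.0]]
force: [1.9, -0.2, -5.3]
opening: 0.295
grasp_force: 30.0
```

Request:
jog_arm --pt "0 0 -0.05" --pt "0 0 -0.1" --pt "0 0 -0.1" --turn '[0,0,0]' --grip '[1,1,1]'

```text
time_s: 12.4
position: [0.5604, -0.1026, 0.0875]
tcp_rot: [[0.998, -0.059, 0.001], [-0.059, -0.998, -0.0], [0.001, 0.0, -1.0]]
force: [1.6, 0.0, -1.7]
opening: 0.296
grasp_force: 30.0
```

The weight has passed to the collar at z = 0.0875, as predicted, so it is fully seated. I'll release and back off upward.

Request:
jog_arm --pt "0 0 0" --pt "0 0 0" --pt "0 0 0" --pt "0 0 0" --pt "0 0 0" --pt "0 0 3" --pt "0 0 7" --pt "0 0 11" --pt "0 0 11" --turn '[0,0,0,0,0,0,0,0,0]' --grip '[0.4,0.2,0,0,0,0,0,0,0]'

```text
time_s: 13.52
position: [0.5624, -0.1034, 0.2005]
tcp_rot: [[0.998, -0.059, 0.007], [-0.059, -0.998, -0.003], [0.008, 0.002, -1.0]]
force: [-0.7, -0.2, 0.6]
opening: 0.995
grasp_force: 0.0
```

Run:
```python
from h import *
snap('wrist','w4'); snap('side','s4'); s=read_state(); print(s['time_s'],s['position'],s['force'])
im=cv2.imread('pics/s4.png'); w=cv2.imread('pics/w4.png'); o=np.zeros((600,800,3),np.uint8)
o[:400,:640]=w
o[400:,:300]=cv2.resize(im[220:300,270:390],(300,200))
cv2.imwrite('pics/g.png',o)
c=np.array((.5604,-.1026));a=np.radians(-93.4)
print('grip guess',c+.135*np.array((np.cos(a),np.sin(a))),proj('w4',(*(c+.135*np.array((np.cos(a),np.sin(a)))),.06)),proj('w4',(*c,.118)),proj('w4',(*c,.08)))
```

```text
13.625 [ 0.55980673 -0.1024488   0.19712568] [0.12081494 0.28847414 0.58307227]
grip guess [ 0.55239364 -0.23736238] (np.float64(455.81980106918854), np.float64(191.43442781228512)) (np.float64(317.0025550018523), np.float64(208.46662635288828)) (np.float64(317.21197792815184), np.float64(196.68559030042897))
```

View pics/g.png

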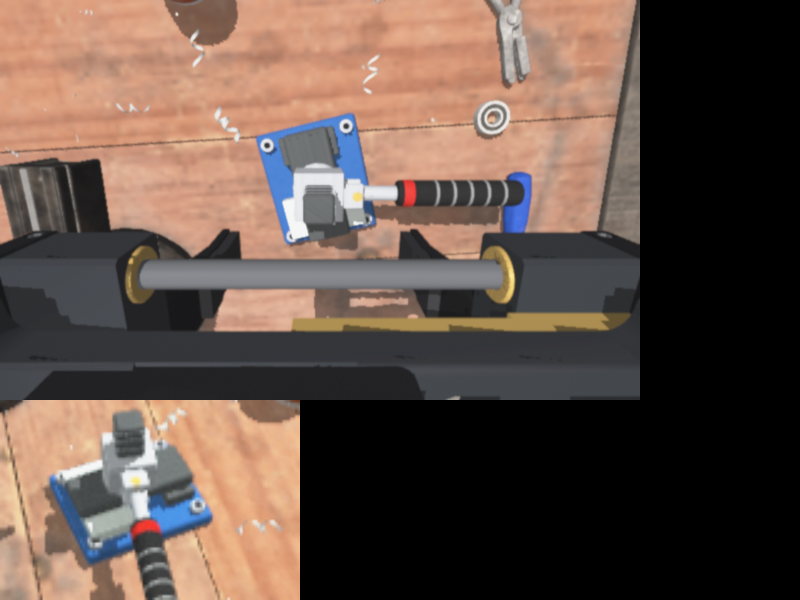

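The wrench is seated with its handle straight, and the boss is at (318,209) against a predicted (317,208.5). Next I close the fingers and go to the +x side of the grip.

Request:
jog_arm --pt "1 -3 0" --pt "2 -7 0" --pt "3 -11 0" --pt "4.7 -13.7 0" --pt "4.7 -13.7 -3" --pt "4.7 -13.7 -7" --pt "4.7 -13.7 -11" --pt "4.7 -13.7 -14" --pt "4.7 -13.7 -14.5" --pt "4.7 -13.7 -14.5" --pt "4.7 -13.7 -14.5" --pt "4.7 -13.7 -14.5" --turn '[0,0,0,0,0,0,0,0,0,0,0,0]' --grip '[1,1,1,1,1,1,1,1,1,1,1,1]'

```text
time_s: 15.12
position: [0.6079, -0.24, 0.0535]
tcp_rot: [[0.998, -0.059, 0.002], [-0.059, -0.998, -0.001], [0.002, 0.001, -1.0]]
force: [0.2, -0.0, -0.1]
opening: 0.008
grasp_force: 0.0
```

Request:
jog_arm --pt "-0.6 0 0" --pt "-1.4 0 0" --pt "-2 0 0" --pt "-2.2 0 0" --pt "-2.4 0 0" --pt "-2.6 0 0" --pt "-2.6 0 0" --turn '[0,0,0,0,0,0,0]' --grip '[1,1,1,1,1,1,1]'

```text
time_s: 16.0
position: [0.581, -0.2395, 0.052]
tcp_rot: [[0.998, -0.059, -0.0], [-0.059, -0.998, 0.0], [-0.0, -0.0, -1.0]]
force: [0.2, 0.3, 0.5]
opening: 0.007
grasp_force: 0.0
```

Run:
```python
from h import *
s=read_state(); p=s['position']; print(s['time_s'],p,s['force'])
c=np.array((.5602,-.1027)); v=p[:2]-c
for k in range(0,46,2):
    a=np.radians(-k); R=np.array([[np.cos(a),-np.sin(a)],[np.sin(a),np.cos(a)]]); print(-k,((R@v-v)*100).round(2))
```

```text
16.0 [ 0.58103164 -0.23954959  0.05201958] [0.24813861 0.30323442 0.5375156 ]
0 [0. 0.]
-2 [-0.48 -0.06]
-4 [-0.96 -0.11]
-6 [-1.44 -0.14]
-8 [-1.92 -0.16]
-10 [-2.41 -0.15]
-12 [-2.89 -0.13]
-14 [-3.37 -0.1 ]
-16 [-3.85 -0.04]
-18 [-4.33  0.03]
-20 [-4.81  0.11]
-22 [-5.28  0.22]
-24 [-5.75  0.34]
-26 [-6.21  0.47]
-28 [-6.67  0.62]
-30 [-7.12  0.79]
-32 [-7.57  0.98]
-34 [-8.01  1.17]
-36 [-8.44  1.39]
-38 [-8.87  1.62]
-40 [-9.28  1.86]
-42 [-9.69  2.12]
-44 [-10.09   2.39]
```

Request:
jog_arm --pt "-0.24 -0.03 0" --pt "-0.48 -0.06 0" --pt "-0.72 -0.08 0" --pt "-0.96 -0.11 0" --pt "-1.2 -0.13 0" --pt "-1.44 -0.14 0" --pt "-1.44 -0.14 0" --turn '[-1,-2,-3,-4,-5,-6,-6]' --grip '[1,1,1,1,1,1,1]'

```text
time_s: 16.88
position: [0.5664, -0.241, 0.0521]
tcp_rot: [[0.987, -0.163, -0.0], [-0.163, -0.987, 0.0], [-0.0, 0.0, -1.0]]
force: [-0.1, -0.6, -0.6]
opening: 0.01
grasp_force: 0.0
```

Request:
jog_arm --pt "-0.12 0 0" --pt "-0.24 0 0" --pt "-0.36 -0.01 0" --pt "-0.48 -0.02 0" --turn '[-0.5,-1,-1.5,-2]' --grip '[1,1,1,1]'

```text
time_s: 17.38
position: [0.5622, -0.2412, 0.0521]
tcp_rot: [[0.98, -0.198, 0.001], [-0.198, -0.98, -0.0], [0.001, -0.0, -1.0]]
force: [1.8, 0.8, -0.4]
opening: 0.005
grasp_force: 0.8
```

Request:
jog_arm --pt "-0.12 0 0" --pt "-0.24 0 0" --pt "-0.36 0.01 0" --pt "-0.48 0.01 0" --turn '[-0.5,-1,-1.5,-2]' --grip '[1,1,1,1]'

```text
time_s: 17.88
position: [0.5571, -0.2411, 0.0521]
tcp_rot: [[0.973, -0.232, 0.0], [-0.232, -0.973, -0.0], [0.0, 0.0, -1.0]]
force: [1.7, 0.1, 0.0]
opening: 0.007
grasp_force: 0.8
```

Request:
jog_arm --pt "-0.12 0 0" --pt "-0.24 0.01 0" --pt "-0.36 0.02 0" --pt "-0.48 0.02 0" --turn '[-0.5,-1,-1.5,-2]' --grip '[1,1,1,1]'

```text
time_s: 18.38
position: [0.5522, -0.2409, 0.0521]
tcp_rot: [[0.964, -0.266, 0.0], [-0.266, -0.964, -0.0], [0.0, 0.0, -1.0]]
force: [2.1, 0.7, 1.6]
opening: 0.008
grasp_force: 0.8
```

Request:
jog_arm --pt "-0.12 0 0" --pt "-0.24 0.01 0" --pt "-0.36 0.02 0" --pt "-0.48 0.03 0" --turn '[-0.5,-1,-1.5,-2]' --grip '[1,1,1,1]'

```text
time_s: 18.88
position: [0.5474, -0.2405, 0.052]
tcp_rot: [[0.954, -0.299, 0.0], [-0.299, -0.954, 0.0], [-0.0, -0.0, -1.0]]
force: [1.1, 0.3, -0.2]
opening: 0.005
grasp_force: 0.8
```

Request:
jog_arm --pt "-0.12 0.01 0" --pt "-0.24 0.03 0" --pt "-0.36 0.04 0" --pt "-0.48 0.06 0" --turn '[-0.5,-1,-1.5,-2]' --grip '[1,1,1,1]'

```text
time_s: 19.38
position: [0.5426, -0.24, 0.052]
tcp_rot: [[0.943, -0.332, 0.0], [-0.332, -0.943, -0.0], [0.0, 0.0, -1.0]]
force: [1.3, 0.9, 0.3]
opening: 0.001
grasp_force: 0.8
```

Request:
jog_arm --pt "-0.12 0.02 0" --pt "-0.24 0.03 0" --pt "-0.36 0.05 0" --pt "-0.48 0.07 0" --turn '[-0.5,-1,-1.5,-2]' --grip '[1,1,1,1]'

```text
time_s: 19.88
position: [0.5378, -0.2393, 0.0521]
tcp_rot: [[0.931, -0.365, 0.0], [-0.365, -0.931, -0.0], [0.0, 0.0, -1.0]]
force: [1.9, 0.6, -0.3]
opening: 0.003
grasp_force: 0.8
```

Request:
jog_arm --pt "-0.12 0.02 0" --pt "-0.24 0.04 0" --pt "-0.36 0.06 0" --pt "-0.48 0.08 0" --turn '[-0.5,-1,-1.5,-2]' --grip '[1,1,1,1]'

```text
time_s: 20.38
position: [0.533, -0.2384, 0.0521]
tcp_rot: [[0.918, -0.397, 0.0], [-0.397, -0.918, 0.0], [0.0, -0.0, -1.0]]
force: [2.0, 0.9, 0.2]
opening: 0.008
grasp_force: 0.8
```

Request:
jog_arm --pt "-0.12 0.03 0" --pt "-0.24 0.05 0" --pt "-0.36 0.08 0" --pt "-0.47 0.11 0" --turn '[-0.5,-1,-1.5,-2]' --grip '[1,1,1,1]'

```text
time_s: 20.88
position: [0.5303, -0.2381, 0.0525]
tcp_rot: [[0.903, -0.43, 0.004], [-0.429, -0.903, -0.002], [0.005, -0.0, -1.0]]
force: [6.7, 0.8, -1.4]
opening: 0.004
grasp_force: 3.0
```

The screw has gone tight and the force is now about 6.8 N. I continue in finer steps.

Request:
jog_arm --pt "-0.12 0.03 0" --pt "-0.23 0.06 0" --pt "-0.23 0.06 0" --turn '[-0.5,-1,-1]' --grip '[1,1,1]'

```text
time_s: 21.25
position: [0.5285, -0.2378, 0.0526]
tcp_rot: [[0.896, -0.445, 0.005], [-0.445, -0.896, -0.002], [0.006, -0.0, -1.0]]
force: [7.7, 1.3, -0.7]
opening: 0.004
grasp_force: 3.1
```

Request:
jog_arm --pt "-0.12 0.03 0" --pt "-0.23 0.06 0" --pt "-0.23 0.06 0" --turn '[-0.5,-1,-1]' --grip '[1,1,1]'

```text
time_s: 21.62
position: [0.5263, -0.2373, 0.0527]
tcp_rot: [[0.888, -0.461, 0.006], [-0.461, -0.888, -0.003], [0.006, -0.0, -1.0]]
force: [7.7, -0.3, -1.2]
opening: 0.005
grasp_force: 3.1
```

Request:
jog_arm --pt "-0.12 0.03 0" --pt "-0.23 0.07 0" --pt "-0.23 0.07 0" --turn '[-0.5,-1,-1]' --grip '[1,1,1]'

```text
time_s: 22.0
position: [0.5241, -0.2368, 0.0527]
tcp_rot: [[0.88, -0.476, 0.006], [-0.476, -0.88, -0.003], [0.007, 0.0, -1.0]]
force: [6.6, 0.3, -0.8]
opening: 0.004
grasp_force: 3.1
```

Run:
```python
from h import *
snap('top','t5'); snap('wrist','w5'); snap('side','s5'); s=read_state(); print(s['time_s'],s['position'],s['force'])
w=cv2.imread('pics/w5.png'); o=np.zeros((600,800,3),np.uint8); o[:400,:640]=w
o[400:,:400]=cv2.resize(cv2.imread('pics/s5.png')[220:320,260:460],(400,200)); o[400:,400:]=cv2.resize(cv2.imread('pics/t5.png')[180:240,340:460],(400,200))
cv2.imwrite('pics/i.png',o)
```

```text
22.15 [ 0.52414438 -0.23682785  0.05269023] [ 7.07813806 -0.13399401 -1.01659713]
```

View pics/i.png

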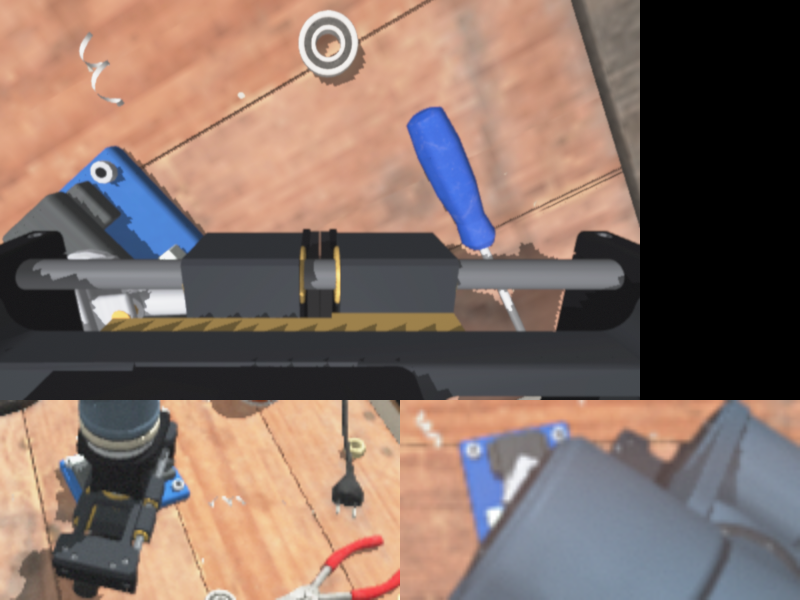

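The joint is hidden behind the gripper. The force has stayed level at about 7 N over 6.3 to 9 mm of travel, which puts the bend at roughly 0.06–0.09 rad. I add a slight extra push for margin, then back off along the push line.

Request:
jog_arm --pt "-0.1 0.03 0" --pt "-0.18 0.06 0" --pt "-0.18 0.06 0" --turn '[-0.4,-0.8,-0.8]' --grip '[1,1,1]'

```text
time_s: 22.52
position: [0.5224, -0.2364, 0.0527]
tcp_rot: [[0.873, -0.488, 0.006], [-0.488, -0.873, -0.003], [0.007, 0.0, -1.0]]
force: [7.0, -0.6, -1.6]
opening: 0.003
grasp_force: 3.1
```

Request:
jog_arm --pt "0.3 -0.16 0" --pt "0.6 -0.32 0" --pt "0.9 -0.5 0" --pt "1.2 -0.65 0" --pt "1.6 -0.9 0" --pt "2.2 -1.2 0" --pt "3 -1.6 0" --pt "3.6 -1.9 0" --pt "3.6 -1.9 2" --pt "3.6 -1.9 6" --pt "3.6 -1.9 11" --pt "3.6 -1.9 16" --turn '[0,0,0,0,0,0,0,0,0,0,0,0]' --grip '[1,1,1,1,1,1,1,1,1,1,1,1]'

```text
time_s: 24.02
position: [0.5556, -0.2538, 0.2134]
tcp_rot: [[0.873, -0.487, -0.001], [-0.487, -0.873, 0.0], [-0.001, -0.0, -1.0]]
force: [0.7, -0.6, -0.5]
opening: 0.004
grasp_force: 0.0
```

Request:
jog_arm --pt "0 -3 1" --pt "0 -7 1" --pt "0 -11 1" --pt "0 -15 1" --pt "0 -18 1" --pt "0 -18 1" --pt "0 -18 1" --pt "0 -18 1" --turn '[0,0,0,0,0,0,0,0]' --grip '[1,1,1,1,1,1,1,1]'

```text
time_s: 25.02
position: [0.5558, -0.4323, 0.222]
tcp_rot: [[0.874, -0.486, -0.001], [-0.486, -0.874, 0.001], [-0.001, -0.001, -1.0]]
force: [0.8, -0.4, -0.1]
opening: 0.007
grasp_force: 0.0
```

Run:
```python
from h import *
snap('top','t6'); snap('side','s6'); s=read_state(); print(s['time_s'],s['position'],s['force'])
o=np.zeros((600,800,3),np.uint8)
o[:400,:]=cv2.resize(cv2.imread('pics/s6.png')[200:330,200:460],(800,400),interpolation=cv2.INTER_CUBIC); o[400:,:400]=cv2.resize(cv2.imread('pics/t6.png')[180:240,340:460],(400,200),interpolation=cv2.INTER_CUBIC)
cv2.imwrite('pics/j.png',o)
```

```text
25.125 [ 0.55596861 -0.43260204  0.22225181] [ 0.46506434  0.10625523 -0.02615321]
```

View pics/j.png

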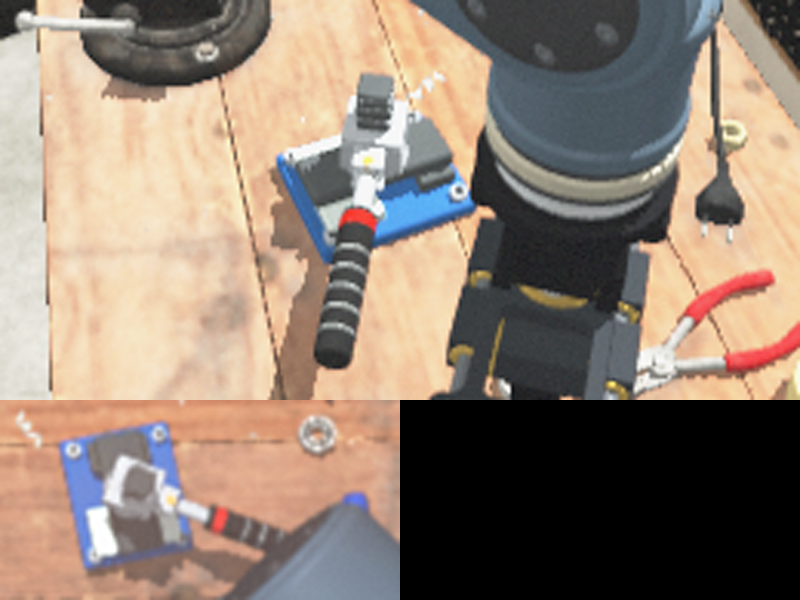

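The wrench is upright and down on the head at about (375,135) in the crop. Its handle is straight, it has turned with the screw, and the robot is clear, so I hand in.

```bash
python3 -c "
from rig import *
print(hand_in())"
```

```text
the job is handed in; nothing more can be done
None
```

The clamp screw is tightened and the job handed in at about 25 s. The wrench joint broke at about 7 N and I stopped at an estimated 0.08–0.11 rad of bend. That figure comes from tool travel, because the gripper hid the joint. The last picture shows the wrench upright on the screw with its handle straight and the robot clear; the judge returned no verdict.

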